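Seat the blue filter insert in a microscope illuminator's sprung bayonet port and hold it

TASK

Take the blue filter insert out of the rack and fit it in the port on top of the grey microscope illuminator: line its foot bar up with the two slots, push it straight down against the spring until its collar is flush on the port, then, keeping it pushed down, twist it a quarter turn clockwise (seen from above) to the stop. The port's springs turn and lift it back when it is let go, so finish while still gripping it, pressed flush and fully turned, so that I can tighten the lock screw. Leave the amber and green inserts and everything else on the bench where they are.

Things in the scene. Friction and masses are not known exactly. Their poses are not given: they have to be found in the camera images.
- blue_grip (a point): centre of the black paddle grip of the BLUE filter insert (blue collar, blue disc on top), standing upright in one of the rack's three holes. The grip is a block 44 mm along x, 28 mm along y (grip across these 28 mm), 40 mm tall. Below it: a round collar 58 mm across, 5 mm thick, its underside 25 mm below this point and resting on the rack. z is up; a half turn about z makes no difference
- blue: the same blue insert as a whole; origin at the underside of its foot, 43 mm below the grip centre. Under the collar: a steel neck 28 mm across and 12 mm long, then a steel foot bar 44 mm along x, 8 mm in y, 6 mm tall, whose ends are the bayonet lugs (the bar runs along the grip's long side). About 0.12 kg (0.08 to 0.17)
- rack: fixed white rack, 90 mm along x, 265 mm along y, 32 mm tall; origin under its centre. Three round holes 50 mm across, 85 mm apart along y; an insert hangs in each by its collar and lifts straight out. Which hole holds which colour varies
- amber_grip (a point): grip centre of the AMBER (yellow) insert in the same rack, shaped like the blue one; leave it alone
- green_grip (a point): grip centre of the GREEN insert in the same rack, shaped like the blue one; leave it alone
- lamp: the illuminator: a fixed grey box 130 mm along x, 120 mm along y, 60 mm tall, black ribs on its +x side, with the bayonet port in the middle of its top; origin under its centre
- port_mouth (a point): centre of the bayonet port, on the illuminator's top face: z up, x along the two opposite slots (white marks), y towards the orange marks, where the foot bar ends up. Bore 33 mm across; slots 13 mm wide, reaching 24 mm from the centre; the rim between them is 8 mm thick and hollow beneath. With the collar flush on the port the grip centre is 25 mm above this point
- port_disc (a point): centre of the top of the sprung brass disc in the port, 9 mm below the port's top face at rest. The foot bar lands on it between four small dogs (grip centre then 34 mm above the top face) and can turn only once pushed down at least 5 mm further; x runs along the gap between the dogs
- port_press (a joint): how far the sprung disc is pushed down, m: 0 at rest, about 0.009 when the insert's collar is flush; the spring pushes back with 5 N at first and 9.5 N when flush
- port_turn (a joint): how far the disc is turned clockwise seen from above, rad: 0 at rest (in line with the slots), stop at 1.5; up to 0.12 rad of play to the foot bar, so the insert itself turns about 1.6 to the stop; a spring turns it back with 0.05 to 0.17 N m
- eyepiece: loose black microscope eyepiece standing on its wide end, 34 mm across, 48 mm tall; leave alone; origin at its underside
- vial: loose small clear jar with white cap, 34 mm across, 62 mm tall; leave alone; origin at its underside
- slidebox: loose flat blue slide box with grey lid, 85 x 100 x 34 mm; leave alone; origin under its centre
- driver: loose grey-handled screwdriver lying down, 160 mm long; leave alone
- dish: loose shallow glass dish, 90 mm across, 18 mm tall; leave alone; origin at its underside
There are look-alikes about, which are no part of the job. Leave any pink look-alike of the blue alone.

How it is judged:
By the outcome, as a careful person would: the job done as asked, in the order asked, and still so for the second after the job is handed in, while the arm keeps its last pose, push and grip.
It also fails if it takes over 51 s, if anything falls off the work surface, if the arm or the gripper's body presses on something with over 40 N, if the wrist force passes 120 N, or if a joint passes its speed limit or range.

ROBOT

A 6-joint arm with a two-finger parallel gripper is mounted at the origin on the work surface. World frame = base frame: x ahead of the robot, y to its left, z up, the work surface at z = 0. Lengths are in m, angles in rad, forces in N, time in s.
With the tool pointing down it reaches from about 0.375 to 0.9 m from the base axis. Payload 3.1 kg.
Tool frame: the origin (TCP) lies at the very end of the fingers, on their centre line; the grasp point (between the pads) lies 19 mm behind it; y points along the fingers, z is the direction in which the jaws open and shut, and the axes are right-handed (so a half turn about y gives the same grasp; the last joint's range is limited). The gripper opens to 87 mm and grips with 3 to 60 N. Pads are 19 mm wide; open, the fingers measure 117 mm over their backs; the gripper's body (75 mm by 190 mm) begins 51 mm behind the grasp point.
Start: joints at [1.097, 0.527, 1.433, -0, 1.181, -0.178], TCP at [0.182, 0.598, 0.223] pointing down, gripper open.
Joint ranges: [-3.08, 3.08], [-0.75, 2.2], [0.22, 2.44], [-1.43, 4.57], [0, 2.65], [-2.85, 2.85]. Speed limits (rad/s): [2.79, 2.79, 3.14, 3.14, 3.14, 3.14].

INTERFACE

Orientations are given as a unit quaternion [x, y, z, w].
In Python, from rig import get_obs, viewer, job_done gives the robot as it stands.
- The arm moves only by the tool drive_tool, never from a script. Its arguments are lists of equal length, an entry for each row: "translation": the shift along the world's x, y, z in mm, a list of three; "yaw": the turn about the world's z in rad. A call has 1 to 5 rows; each row shifts and turns the commanded pose from where the row before left it; what a row does not reach is not made up. A row lasts 1/8 s, in which the tool goes at most 62.5 mm and 10.7 degrees, less where a joint would pass 70% of its speed; a pose out of reach is approached as far as the arm can. A call is refused whole if a number of a shift passes 62.5 or a number of a turn 0.188, either way. A call with a gripper value outside its range is refused whole. "jaw" is the opening in per cent of the stroke, from 0 (shut) to 100 (fully open), set as the call begins (left out, the last holds). The fingers move at their own pace and stop on an object; "force" is the grip in N (left out, the last holds). Time passes only in rows, so rows that do not move let the fingers close. It gives the time, the measured TCP pose, the force and the opening at its end, in the units of the state.
- get_obs(): the state, without advancing time (a new reading comes with each control period).
- viewer.grab_frame(name): name is "side" or "top" or "wrist"; returns the picture (400x640x3 uint8, red, green, blue); there is no depth.
- viewer.camera_info(name): a dict with "vertical_fov" (degrees; the focal length in pixels is half the picture's height over the tangent of half this angle, whatever the lens; pixels are square), "cx", "cy" (the principal point, pixels), "extrinsics" (4x4, takes a point from camera to world coordinates). Camera axes: x right, y up, looking along -z (the intrinsics and any distortion apply to the point x, -y, -z); pixel columns grow to the right and rows downward; lengths in m; the calibration is good to about 2 mm. A picture is of the moment at which its call begins: read the wrist's pose just before it. camera_info takes no time and is no camera call; for the wrist camera it gives the pose at the moment of the call.
- job_done(): hands the job in, once; it reports no verdict.
The state is a dict: "time_s": time; "joints": joint angles; "dq": joint speeds; "joint_efforts": joint torques, N m; "position": TCP position; "tcp_rot": TCP orientation; "contact_force": force on the tool from outside, world axes, zero at the start; "ft_torque": the same for the moment, N m; "opening": finger opening in m.
Only numpy, scipy, OpenCV 4.12 (cv2) and the standard library are available. Lean on these libraries where they do the work, as an engineer would, in place of code of your own. Each camera call takes 0.05 s, during which the arm holds its last target.

## Working session

There is one attempt and no reset: what is moved stays moved. The work goes in short steps, Python scripts to look and compute and a tool call to move; the robot and the scene stay as the last step left them, time stands still between calls to the robot, and variables do not carry over. Pictures are saved under pics/ and viewed, and the job is handed in when it is done.

Besides the shell and the picture viewer there is one more tool, called after "Emit:" by a JSON object that holds its "method" and its "body", one argument or row to a line. drive_tool: Moves the arm, as the interface text tells. Its arguments: {"type":"object","properties":{"translation":{"type":"array","items":{"type":"array","items":{"type":"number"}}},"yaw":{"type":"array","items":{"type":"number"}},"jaw":{"type":"number"},"force":{"type":"number"}},"required":["translation","yaw"]}

```bash
mkdir -p pics; ls; python3 - <<'E'
from rig import get_obs, viewer
import cv2
print(get_obs())
for n in ("side","top","wrist"):
    i=viewer.camera_info(n); print(n,i)
    cv2.imwrite(f"pics/{n}0.png",viewer.grab_frame(n)[:,:,::-1])
E
```

```text
pics
{'time_s': 0.0, 'joints': array([ 1.09648502e+00,  5.28468383e-01,  1.43391117e+00,  2.39604597e-05,
        1.18137522e+00, -1.78471319e-01]), 'dq': array([ 7.34526089e-04,  7.84369488e-05,  6.83054601e-04,  3.85544582e-04,
        1.38875009e-03, -1.09309021e-03]), 'joint_efforts': array([-1.55434755e-03, -4.40047753e+01, -1.76584393e+01,  6.32114941e-02,
        5.84504195e-02, -1.23763834e-04]), 'position': array([0.18182335, 0.59720324, 0.22156744]), 'tcp_rot': array([ 0.70010569, -0.10446986,  0.10396483, -0.69866257]), 'contact_force': array([-0.4178259 ,  0.23434634, -0.7752707 ]), 'ft_torque': array([ 0.01649103,  0.05351362, -0.02103314]), 'opening': 0.08707397542866266}
side {'vertical_fov': 54.84585471391047, 'cx': 316.4238082877232, 'cy': 201.0813685681187, 'extrinsics': array([[ 0.74738844,  0.35662182, -0.56056346, -0.01441222],
       [-0.66406437,  0.42728337, -0.61355312, -0.66510864],
       [ 0.02071302,  0.83081273,  0.5561665 ,  0.68374039],
       [ 0.        ,  0.        ,  0.        ,  1.        ]])}
top {'vertical_fov': 42.09137689866887, 'cx': 320.9213645850616, 'cy': 204.30272763083528, 'extrinsics': array([[-0.02079366,  0.98318938, -0.18140082,  0.28496599],
       [-0.99977014, -0.01950016,  0.00891135,  0.02022294],
       [ 0.0052242 ,  0.18154442,  0.98336887,  1.80833984],
       [ 0.        ,  0.        ,  0.        ,  1.        ]])}
wrist {'vertical_fov': 61.66835080887916, 'cx': 319.32798777800195, 'cy': 196.89985349423793, 'extrinsics': array([[ 0.29112882, -0.91118329, -0.29152877,  0.10195556],
       [ 0.95668205,  0.27668974,  0.0905662 ,  0.62171608],
       [-0.00185939, -0.30526677,  0.95226506,  0.38347734],
       [ 0.        ,  0.        ,  0.        ,  1.        ]])}
```

View pics/side0.png

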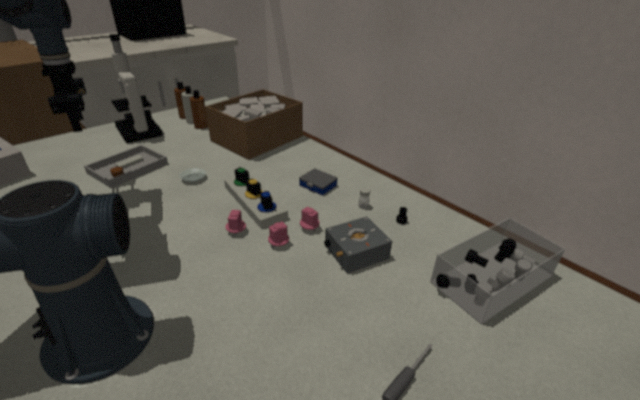

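View pics/top0.png

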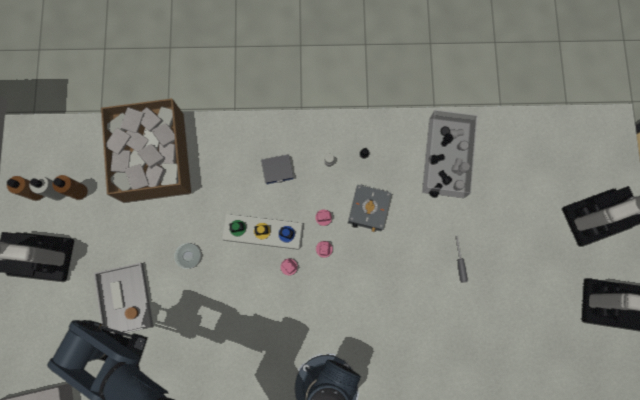

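View pics/wrist0.png

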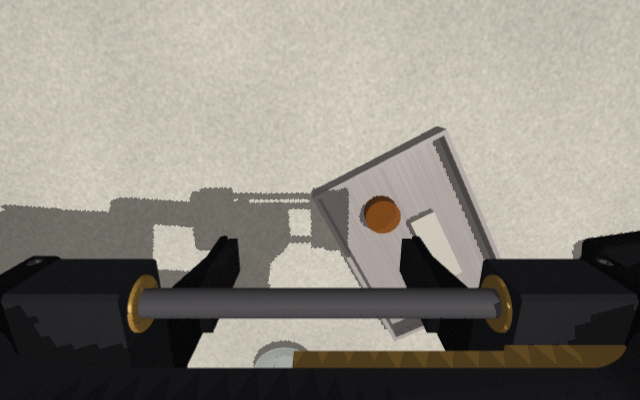

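```bash
cat > h.py <<'E'
import numpy as np, cv2
from rig import get_obs, viewer
def ray(n,u,v,i=None):
    i=i or viewer.camera_info(n); f=200/np.tan(np.radians(i["vertical_fov"]/2)); E=i["extrinsics"]
    d=E[:3,:3]@np.array([(u-i["cx"])/f,-(v-i["cy"])/f,-1.]); return E[:3,3],d
def plane(n,u,v,z,i=None):
    o,d=ray(n,u,v,i); return o+d*(z-o[2])/d[2]
def proj(n,p,i=None):
    i=i or viewer.camera_info(n); f=200/np.tan(np.radians(i["vertical_fov"]/2)); E=i["extrinsics"]
    c=E[:3,:3].T@(np.asarray(p)-E[:3,3]); return i["cx"]+f*c[0]/-c[2], i["cy"]-f*c[1]/-c[2]
def yaw():
    from scipy.spatial.transform import Rotation as R
    M=R.from_quat(get_obs()["tcp_rot"]).as_matrix(); return M
E
python3 - <<'E'
from h import *
im=cv2.imread("pics/top0.png")
c=im[170:270,210:400]; cv2.imwrite("pics/topc.png",cv2.resize(c,None,fx=4.2,fy=4.2,interpolation=cv2.INTER_CUBIC))
s=cv2.imread("pics/side0.png")[150:280,210:400]; cv2.imwrite("pics/sidec.png",cv2.resize(s,None,fx=4.2,fy=4.2,interpolation=cv2.INTER_CUBIC))
print("blue grip",plane("top",287,232,.1-0.02), "rack corners",[plane("top",u,v,.032).round(3) for u,v in [(226,214),(302,223),(300,249),(223,240)]])
print("lamp top",[plane("top",u,v,.06).round(3) for u,v in [(355,185),(392,192),(385,230),(348,222),(370,207)]])
print(yaw().round(3))
E
```

```text
blue grip [0.51178508 0.12004505 0.08      ] rack corners [array([0.585, 0.333, 0.032]), array([0.548, 0.071, 0.032]), array([0.459, 0.079, 0.032]), array([0.495, 0.342, 0.032])]
lamp top [array([ 0.673, -0.114,  0.06 ]), array([ 0.646, -0.241,  0.06 ]), array([ 0.515, -0.211,  0.06 ]), array([ 0.544, -0.086,  0.06 ]), array([ 0.595, -0.163,  0.06 ])]
[[ 0.957 -0.001  0.292]
 [-0.292 -0.002  0.957]
 [-0.    -1.    -0.002]]
```

View pics/topc.png

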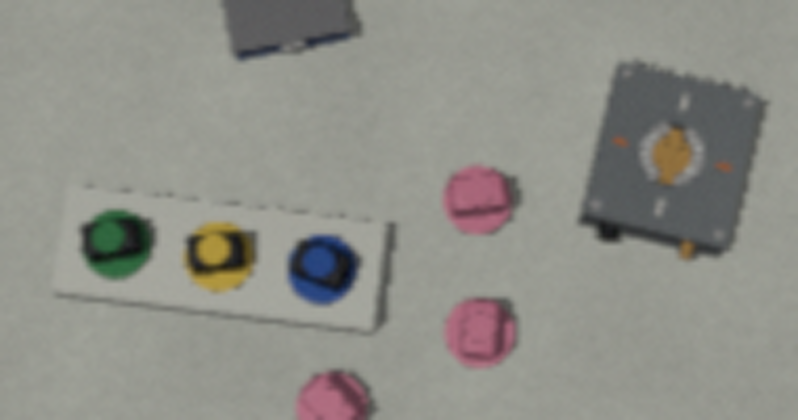

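View pics/sidec.png

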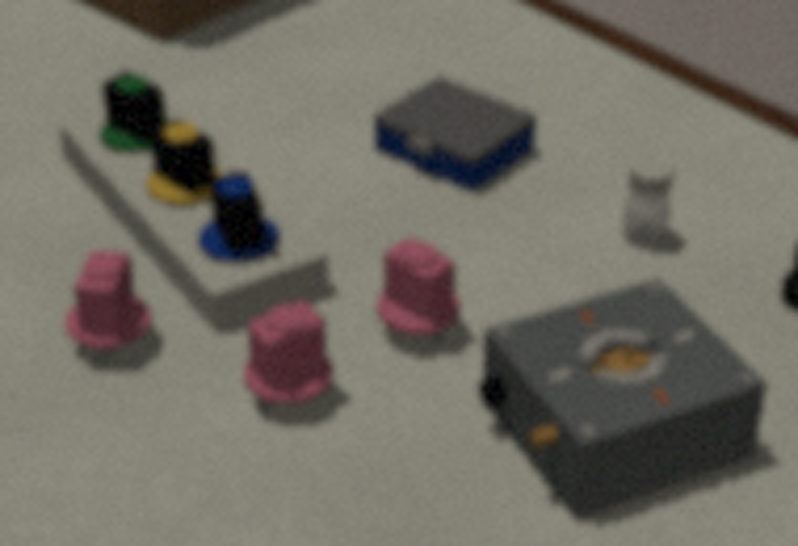

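The blue insert is at top-view (287,233) / side (266,200), in the rack's end hole. It has a blue collar and disc with a black grip. The three pink look-alikes, at top (324,217), (324,249) and (289,267), stand on the bench, so they are not it. Next I approach and look with the wrist camera.

Emit:
{"method": "drive_tool", "body": {
  "translation": [
    [30, -46, 0],
    [34, -48, 0],
    [34, -48, 0],
    [34, -48, 0],
    [34, -48, 0]
  ],
  "yaw": [-0.16, -0.16, -0.16, -0.16, -0.16]
}}

```text
time_s: 0.78
position: [0.3489, 0.3583, 0.2225]
tcp_rot: [-0.603, 0.37, -0.37, 0.603]
contact_force: [0.4, -0.2, 0.3]
opening: 0.0872
```

Emit:
{"method": "drive_tool", "body": {
  "translation": [
    [34, -48, 0],
    [34, -48, 0],
    [34, -48, 0],
    [34, -48, 0],
    [0, 0, 0]
  ],
  "yaw": [-0.16, -0.16, -0.16, -0.16, -0.16]
}}

```text
time_s: 1.4
position: [0.4873, 0.1643, 0.2225]
tcp_rot: [0.409, -0.576, 0.577, -0.41]
contact_force: [-0.7, -0.4, 0.6]
opening: 0.0867
```

```bash
python3 - <<'E'
from h import *
o=get_obs();print(o["time_s"],o["position"],o["joints"].round(3));print(yaw().round(3))
print(viewer.camera_info("wrist")["extrinsics"].round(3))
print(proj("wrist",[.512,.12,.08]))
cv2.imwrite("pics/w1.png",viewer.grab_frame("wrist")[:,:,::-1])
E
```

```text
1.4 [0.48726782 0.16430498 0.2225304 ] [ 1.080e-01  3.780e-01  1.709e+00 -1.000e-03  1.052e+00  4.450e-01]
[[-0.33   0.002  0.944]
 [-0.944 -0.001 -0.33 ]
 [-0.    -1.     0.002]]
[[ 0.944  0.315  0.099  0.516]
 [-0.33   0.899  0.289  0.244]
 [ 0.002 -0.306  0.952  0.384]
 [ 0.     0.     0.     1.   ]]
(np.float64(356.991885761157), np.float64(216.87092114621265))
```

View pics/w1.png

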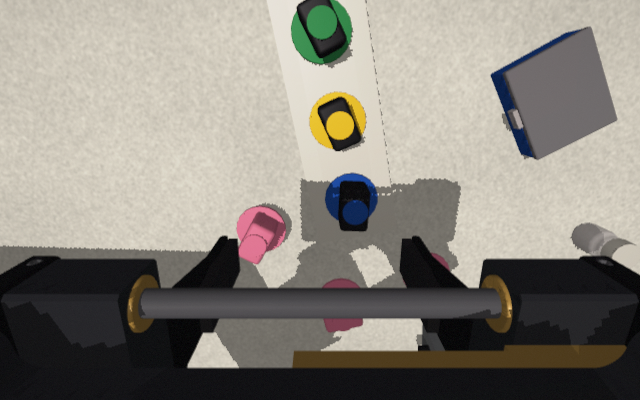

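Wrist view: the blue insert is at about (352,203) in the rack, amber at (338,122), green at (320,30), and a pink one at (260,230) off the rack. Now I measure the blue one.

```bash
python3 - <<'E'
from h import *
im=cv2.imread("pics/w1.png"); inf=viewer.camera_info("wrist")
hsv=cv2.cvtColor(im,cv2.COLOR_BGR2HSV)
roi=np.zeros(im.shape[:2],np.uint8); roi[165:240,315:390]=1
blue=cv2.inRange(hsv,(100,120,30),(130,255,255))*roi
dark=cv2.inRange(hsv,(0,0,0),(180,255,45))*roi
print((blue>0).sum())
cv2.imwrite("pics/w1c.png",cv2.resize(np.hstack([im[160:245,310:395],cv2.cvtColor(blue,8)[160:245,310:395]]),None,fx=4.5,fy=4.5,interpolation=cv2.INTER_NEAREST))
ins=cv2.bitwise_or(blue,dark)
# top disc vs collar: components
n,l,st,c=cv2.connectedComponentsWithStats(blue)
for k in range(1,n): 
    if st[k,4]>20: print(st[k],c[k])
for name,p in (("top",(355.5,213)),):
    print(plane("wrist",*p,.077,inf))
E
```

```text
1410
[ 325  174   52   52 1410] [350.46595745 200.2070922 ]
[0.50974669 0.12471115 0.077     ]
```

View pics/w1c.png

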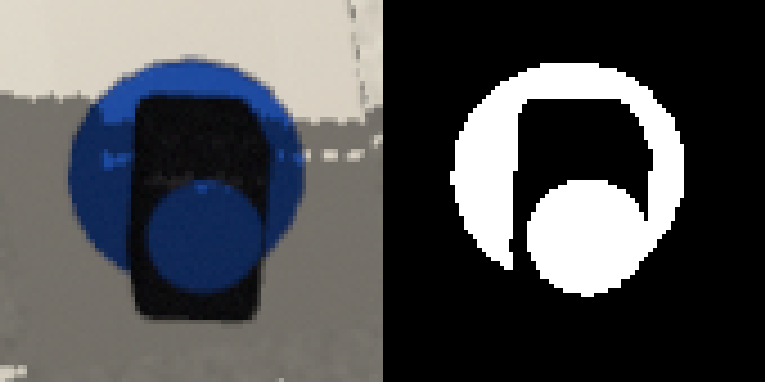

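```bash
python3 - <<'E'
from h import *
im=cv2.imread("pics/w1.png"); inf=viewer.camera_info("wrist")
hsv=cv2.cvtColor(im,cv2.COLOR_BGR2HSV)
roi=np.zeros(im.shape[:2],np.uint8); roi[165:240,315:390]=1
blue=cv2.inRange(hsv,(100,120,30),(130,255,255))*roi
c=max(cv2.findContours(blue,0,1)[0],key=cv2.contourArea)[:,0,:]
hull=cv2.convexHull(c.astype(np.int32))[:,0,:]
P=np.array([plane("wrist",u,v,.037,inf)[:2] for u,v in c if v<208 ])
# outer circle radius 29: robust fit
from scipy.optimize import least_squares
best=None
sel=np.array([ (u,v) for u,v in c if v<207 and (u<331 or u>371 or v<178 or True)])
P=np.array([plane("wrist",u+.0,v,.037,inf)[:2] for u,v in sel])
r=least_squares(lambda q:np.hypot(*(P-q[:2]).T)-q[2],[.51,.12,.029],loss="soft_l1",f_scale=.0005)
print("collar",r.x, len(P))
n=np.array([(u,v) for u,v in c if v>208]); (cx,cy),rad=cv2.minEnclosingCircle(n)
for z in (.077,.080): print("disc",cx,cy,rad,plane("wrist",355.6,212.7,z,inf))
t=cv2.imread("pics/top0.png"); hs=cv2.cvtColor(t,cv2.COLOR_BGR2HSV)
E
```

```text
collar [0.51370508 0.1334447  0.01999737] 185
disc 350.5 209.5 22.505653381347656 [0.50993282 0.12497728 0.077     ]
disc 350.5 209.5 22.505653381347656 [0.50997767 0.12614995 0.08      ]
```

```bash
python3 - <<'E'
from h import *
inf=viewer.camera_info("wrist")
im=cv2.imread("pics/w1.png");hsv=cv2.cvtColor(im,cv2.COLOR_BGR2HSV)
roi=np.zeros(im.shape[:2],np.uint8); roi[165:240,315:390]=1
blue=cv2.inRange(hsv,(100,120,30),(130,255,255))*roi
pts=[]
for v in range(174,207):
    us=np.where(blue[v])[0]
    if len(us): pts+= [(us[0]-.5,v),(us[-1]+.5,v)]
P=np.array([plane("wrist",u,v,.036,inf)[:2] for u,v in pts])
from scipy.optimize import least_squares
r=least_squares(lambda q:np.hypot(*(P-q[:2]).T)-q[2],[.51,.12,.029],loss="soft_l1",f_scale=.0005)
print(r.x,get_obs()["position"])
E
```

```text
[0.50939569 0.12674264 0.02823081] [0.48560981 0.16572056 0.22232528]
```

Emit:
{"method": "drive_tool", "body": {
  "translation": [
    [12, -20, -10],
    [12, -20, -45],
    [0, 0, -50],
    [0, 0, -50],
    [0, 0, -22]
  ],
  "yaw": [0, 0, 0, 0, 0]
}}

```text
time_s: 2.08
position: [0.5059, 0.1282, 0.0428]
tcp_rot: [-0.415, 0.575, -0.573, 0.412]
contact_force: [-0.5, 0.2, -0.1]
opening: 0.0874
```

```bash
python3 - <<'E'
from h import *
cv2.imwrite("pics/w2.png",viewer.grab_frame("wrist")[:,:,::-1])
print(get_obs()["position"])
E
```

```text
[0.50500833 0.1281179  0.04130472]
```

View pics/w2.png

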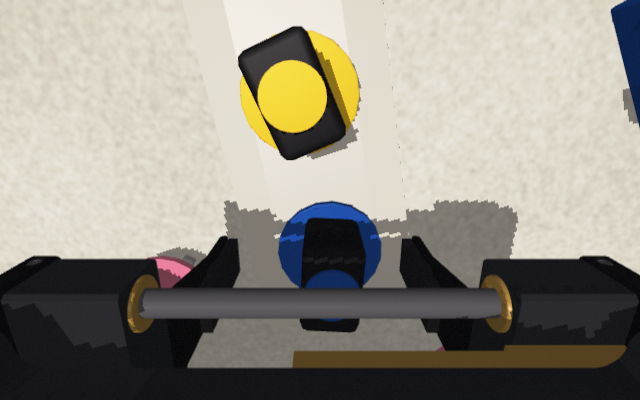

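The gripper straddles the blue grip, which sits at (331,265) slightly right of the finger midline at 319. I nudge across and close.

Emit:
{"method": "drive_tool", "body": {
  "translation": [
    [4.5, -2, 2],
    [0, 0, 0]
  ],
  "yaw": [0, 0]
}}

```text
time_s: 2.38
position: [0.5145, 0.126, 0.049]
tcp_rot: [0.412, -0.573, 0.575, -0.414]
contact_force: [-0.2, 0.4, 1.2]
opening: 0.087
```

Emit:
{"method": "drive_tool", "body": {
  "translation": [
    [0, 0, 0],
    [0, 0, 0],
    [0, 0, 0],
    [0, 0, 0],
    [0, 0, 0]
  ],
  "yaw": [0, 0, 0, 0, 0],
  "jaw": 0,
  "force": 45
}}

```text
time_s: 3.0
position: [0.5126, 0.1258, 0.0475]
tcp_rot: [-0.413, 0.574, -0.574, 0.413]
contact_force: [-0.3, 0.5, -0.2]
opening: 0.0449
```

Emit:
{"method": "drive_tool", "body": {
  "translation": [
    [0, 0, 0],
    [0, 0, 0],
    [0, 0, 0],
    [0, 0, 0],
    [0, 0, 0]
  ],
  "yaw": [0, 0, 0, 0, 0]
}}

```text
time_s: 3.62
position: [0.5126, 0.1258, 0.0475]
tcp_rot: [-0.413, 0.574, -0.574, 0.412]
contact_force: [0.3, -0.4, 0.3]
opening: 0.0277
```

```bash
python3 - <<'E'
from h import *
o=get_obs();print(o["position"],o["opening"],o["contact_force"])
E
```

```text
[0.51257412 0.12583333 0.04748396] 0.027660804208170586 [ 0.27688962 -0.41152104  0.27507858]
```

Emit:
{"method": "drive_tool", "body": {
  "translation": [
    [0, 0, 20],
    [0, 0, 50],
    [0, 0, 50],
    [10, -25, 32],
    [16, -38, 0]
  ],
  "yaw": [0, 0, 0, 0.16, 0.18]
}}

```text
time_s: 4.25
position: [0.5405, 0.063, 0.2028]
tcp_rot: [-0.504, 0.492, -0.496, 0.507]
contact_force: [0.3, -0.7, -1.3]
opening: 0.0277
```

Emit:
{"method": "drive_tool", "body": {
  "translation": [
    [17, -40, 0],
    [17, -40, 0],
    [17, -40, 0],
    [17, -40, 0],
    [17, -40, 0]
  ],
  "yaw": [0.18, 0.18, 0.18, 0.18, 0.18]
}}

```text
time_s: 4.88
position: [0.6239, -0.1384, 0.1992]
tcp_rot: [-0.67, 0.226, -0.226, 0.67]
contact_force: [0.3, 0.5, 0.1]
opening: 0.0279
```

Emit:
{"method": "drive_tool", "body": {
  "translation": [
    [16, -38, 0],
    [0, 0, 0],
    [0, 0, 0]
  ],
  "yaw": [0.18, 0.18, 0.06]
}}

```text
time_s: 5.25
position: [0.6394, -0.176, 0.1988]
tcp_rot: [-0.702, 0.083, -0.082, 0.702]
contact_force: [-0.2, 0.3, -0.6]
opening: 0.0275
```

```bash
python3 - <<'E'
from h import *
o=get_obs();print(o["time_s"],o["position"],o["joints"].round(3),o["opening"]);print(yaw().round(3))
im=viewer.grab_frame("wrist")[:,:,::-1]
print(proj("wrist",[.595,-.163,.06]))
cv2.imwrite("pics/w3.png",im)
E
```

```text
5.25 [ 0.63936294 -0.17595065  0.19881182] [-0.437  0.605  1.353  0.     1.185 -1.773] 0.02749584004711037
[[ 0.973 -0.001  0.232]
 [-0.232  0.001  0.973]
 [-0.001 -1.     0.   ]]
(np.float64(321.8095996800128), np.float64(134.0017744638928))
```

View pics/w3.png

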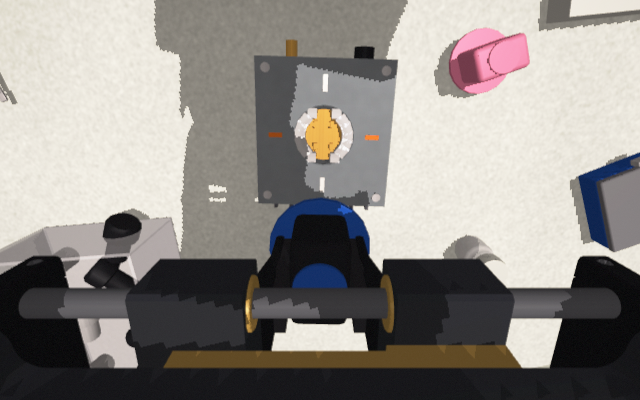

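The port shows at about (323,135). White marks are at (325,82) and (322,185), orange at (274,135) and (371,138). The held insert's collar is at (320,240).

```bash
cat > m.py <<'E'
from h import *
def comp(mask,box,mn=12):
    r=np.zeros_like(mask); x0,y0,x1,y1=box; r[y0:y1,x0:x1]=mask[y0:y1,x0:x1]
    n,l,st,c=cv2.connectedComponentsWithStats(r)
    return [(st[k].tolist(),c[k].round(2).tolist()) for k in range(1,n) if st[k,4]>=mn]
E
python3 - <<'E'
from m import *
im=cv2.imread("pics/w3.png");inf=viewer.camera_info("wrist")
hsv=cv2.cvtColor(im,cv2.COLOR_BGR2HSV)
box=(258,66,390,205)
W=cv2.inRange(hsv,(0,0,165),(180,60,255)); O=cv2.inRange(hsv,(3,120,80),(28,255,255)); B=cv2.inRange(hsv,(12,90,120),(28,255,255))
print("white",comp(W,box)); print("orange",comp(O,box))
cv2.imwrite("pics/w3c.png",cv2.resize(im[60:210,250:400],None,fx=4,fy=4,interpolation=cv2.INTER_NEAREST))
E
```

```text
white [([322, 73, 7, 20, 115], [324.66, 82.13]), ([294, 108, 23, 31, 354], [304.6, 121.99]), ([330, 108, 23, 56, 655], [341.89, 135.59]), ([307, 144, 9, 19, 103], [310.61, 155.51]), ([384, 148, 6, 57, 183], [387.54, 183.63]), ([319, 177, 6, 16, 85], [321.66, 183.93]), ([372, 194, 8, 8, 56], [375.5, 197.5])]
orange [([306, 109, 35, 51, 1226], [323.01, 134.25]), ([269, 132, 13, 5, 63], [274.86, 134.06]), ([365, 135, 14, 5, 68], [371.5, 137.06])]
```

View pics/w3c.png

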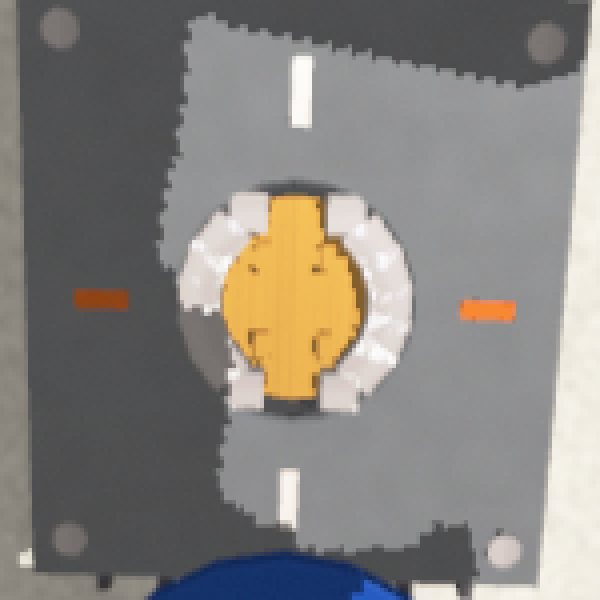

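```bash
python3 - <<'E'
from m import *
from scipy.optimize import least_squares
im=cv2.imread("pics/w3.png");inf=viewer.camera_info("wrist")
o=get_obs(); tcp=o["position"]; M=yaw()
w1,w2,o1,o2=[plane("wrist",*p,.06,inf)[:2] for p in ((325,82.4),(321.9,184),(274.9,134.3),(371.6,137.2))]
A=np.array([w2-w1,-(o2-o1)]).T; s=np.linalg.solve(A,o1-w1); P=w1+s[0]*(w2-w1)
print("port",P,"slot ang",np.arctan2(*(w1-w2)[::-1]),"orange ang",np.arctan2(*(o2-o1)[::-1]),"lens",np.linalg.norm(w1-w2),np.linalg.norm(o1-o2),s)
print("port mid orange",(o1+o2)/2)
print("tool x ang(bar)",np.arctan2(M[1,0],M[0,0]),"jaw",np.arctan2(M[1,2],M[0,2]))
d=P-tcp[:2]; print("port-tcp",d,tcp)
# collar
hsv=cv2.cvtColor(im,cv2.COLOR_BGR2HSV); blue=cv2.inRange(hsv,(100,120,30),(130,255,255))
pts=[]
for v in range(203,243):
    us=np.where(blue[v,250:390])[0]+250
    if len(us)>0: pts+=[(us[0]-.5,v),(us[-1]+.5,v)]
Q=np.array([plane("wrist",u,v,tcp[2]-.0115,inf)[:2] for u,v in pts])
r=least_squares(lambda q:np.hypot(*(Q-q[:2]).T)-q[2],[*tcp[:2],.029],loss="soft_l1",f_scale=.0005)
e=r.x[:2]-tcp[:2]; print("collar",r.x,"off toolx,jaw",e@M[:2,0],e@M[:2,2])
print(proj("wrist",tcp,inf))
E
```

```text
port [ 0.59682524 -0.1619996 ] slot ang 2.8815708835530067 orange ang 1.3080712581005174 lens 0.08954806125407044 0.08614922298574645 [0.50228777 0.50058592]
port mid orange [ 0.59681213 -0.16204835]
tool x ang(bar) -0.23337303592004943 jaw 1.337423020475431
port-tcp [-0.04247719  0.01358699] [ 0.63930243 -0.1755866   0.19886596]
collar [ 0.63993274 -0.17615047  0.02807741] off toolx,jaw 0.0007436238699003899 -0.00040281897728606175
(np.float64(319.7583814300778), np.float64(253.24764462735044))
```

Emit:
{"method": "drive_tool", "body": {
  "translation": [
    [-20, 7, -10],
    [-23, 7, -40],
    [0, 0, -40],
    [0, 0, -8],
    [0, 0, 0]
  ],
  "yaw": [-0.015, -0.013, 0, 0, 0]
}}

```text
time_s: 5.92
position: [0.5972, -0.1613, 0.1017]
tcp_rot: [0.701, -0.093, 0.093, -0.701]
contact_force: [-0.1, 1.1, -0.4]
opening: 0.0281
```

```bash
python3 - <<'E'
from h import *
o=get_obs();M=yaw();print(o["time_s"],o["position"],o["contact_force"],np.arctan2(M[1,0],M[0,0]))
print("rem to port", np.array([.5968,-.1620])-o["position"][:2]-.0007*M[:2,0]+.0004*M[:2,2])
for n in("side","wrist"):
  im=viewer.grab_frame(n)[:,:,::-1]
  if n=="side": im=cv2.resize(im[170:290,290:430],None,fx=5,fy=5,interpolation=cv2.INTER_CUBIC)
  cv2.imwrite(f"pics/{n}4.png",im)
E
```

```text
5.925 [ 0.59716247 -0.16133201  0.10168024] [-0.06487879  1.06572703 -0.37992315] -0.2640111126121359
rem to port [-9.33832826e-04 -9.91766374e-05]
```

View pics/side4.png

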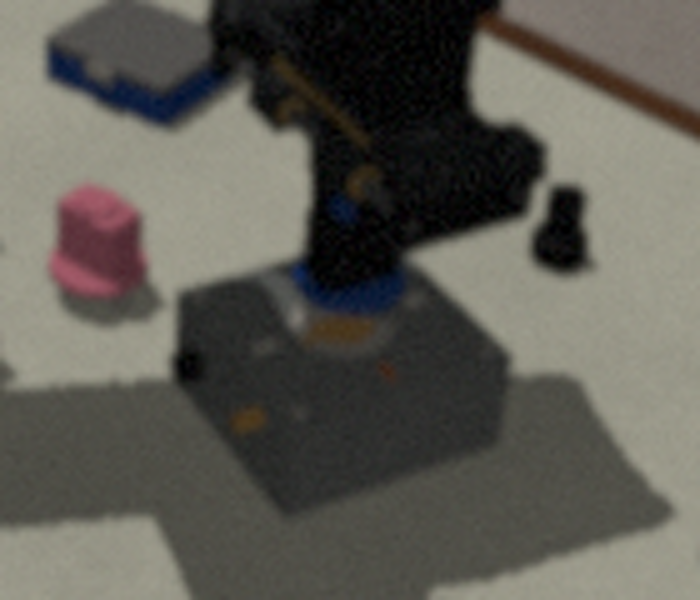

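View pics/wrist4.png

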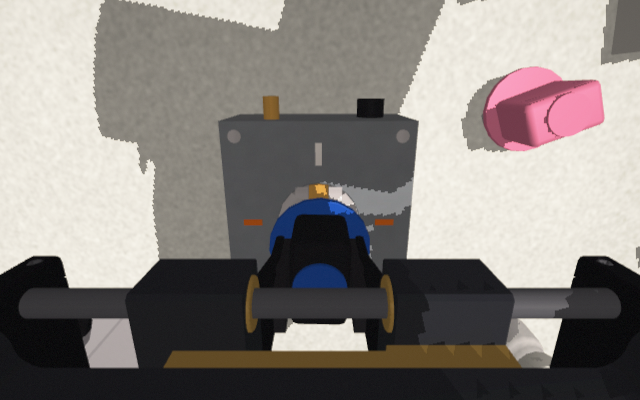

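```bash
python3 - <<'E'
from m import *
im=cv2.imread("pics/wrist4.png");inf=viewer.camera_info("wrist")
hsv=cv2.cvtColor(im,cv2.COLOR_BGR2HSV)
O=cv2.inRange(hsv,(3,120,60),(18,255,255)); W=cv2.inRange(hsv,(0,0,125),(180,60,255))
a=comp(O,(235,210,400,235));b=comp(W,(310,138,328,170)); print(a,b)
o1,o2=[plane("wrist",*x[1],.06,inf)[:2] for x in a[:2]]
print((o1+o2)/2,np.linalg.norm(o1-o2),np.arctan2(*(o2-o1)[::-1])-np.pi/2)
if b:
  w=plane("wrist",*b[0][1],.06,inf)[:2]; print(w,np.linalg.norm(w-(o1+o2)/2),np.arctan2(*((o1+o2)/2-w)[::-1]))
E
```

```text
[([244, 219, 19, 6, 111], [252.76, 221.54]), ([375, 219, 19, 6, 113], [383.92, 221.48])] [([315, 143, 7, 22, 143], [318.23, 153.08])]
[ 0.59723438 -0.16247098] 0.08625215883379975 -0.2627809513567776
[ 0.55341046 -0.15066918] 0.045385226051918345 -0.2630596652633646
```

Emit:
{"method": "drive_tool", "body": {
  "translation": [
    [-0.8, -0.2, -4],
    [0, 0, -5],
    [0, 0, -5],
    [0, 0, 0]
  ],
  "yaw": [0, 0, 0, 0]
}}

```text
time_s: 6.52
position: [0.5954, -0.1612, 0.0869]
tcp_rot: [-0.701, 0.093, -0.093, 0.701]
contact_force: [0.1, 0.4, -1.0]
opening: 0.0276
```

The foot is already below the rim at 53 mm with no contact force, so it is in the slots. Pressing on.

Emit:
{"method": "drive_tool", "body": {
  "translation": [
    [0, 0, -3],
    [0, 0, -3],
    [0, 0, 0]
  ],
  "yaw": [0, 0, 0]
}}

```text
time_s: 6.9
position: [0.5961, -0.1614, 0.0821]
tcp_rot: [0.701, -0.093, 0.093, -0.701]
contact_force: [-1.4, 0.2, 5.3]
opening: 0.0278
```

Emit:
{"method": "drive_tool", "body": {
  "translation": [
    [0, 0, -3],
    [0, 0, -2],
    [0, 0, 0]
  ],
  "yaw": [0, 0, 0]
}}

```text
time_s: 7.28
position: [0.5961, -0.1615, 0.0775]
tcp_rot: [0.701, -0.093, 0.093, -0.701]
contact_force: [-2.4, 0.6, 7.0]
opening: 0.0279
```

Emit:
{"method": "drive_tool", "body": {
  "translation": [
    [0, 0, -2],
    [0, 0, 0]
  ],
  "yaw": [0, 0]
}}

```text
time_s: 7.52
position: [0.5962, -0.1615, 0.0757]
tcp_rot: [0.701, -0.093, 0.093, -0.701]
contact_force: [-1.4, 0.1, 7.7]
opening: 0.0282
```

Emit:
{"method": "drive_tool", "body": {
  "translation": [
    [0, 0, -1],
    [0, 0, 0]
  ],
  "yaw": [0, 0]
}}

```text
time_s: 7.78
position: [0.5962, -0.1615, 0.0755]
tcp_rot: [0.701, -0.093, 0.093, -0.701]
contact_force: [-2.4, 1.0, 11.1]
opening: 0.0276
```

Emit:
{"method": "drive_tool", "body": {
  "translation": [
    [0, 0, -1],
    [0, 0, 0]
  ],
  "yaw": [0, 0]
}}

```text
time_s: 8.02
position: [0.5962, -0.1615, 0.0754]
tcp_rot: [0.701, -0.092, 0.093, -0.701]
contact_force: [-5.0, 1.3, 15.8]
opening: 0.0282
```

Emit:
{"method": "drive_tool", "body": {
  "translation": [
    [0, 0, 0],
    [0, 0, 0],
    [0, 0, 0]
  ],
  "yaw": [-0.1, -0.1, -0.1]
}}

```text
time_s: 8.4
position: [0.5969, -0.1619, 0.0754]
tcp_rot: [0.679, -0.196, 0.199, -0.679]
contact_force: [-3.2, 0.8, 15.0]
opening: 0.0276
```

```bash
python3 - <<'E'
from h import *
o=get_obs();M=yaw();print(o["position"],o["contact_force"],o["ft_torque"],np.arctan2(M[1,0],M[0,0]))
E
```

```text
[ 0.59690474 -0.16191081  0.07541423] [-3.21405506  0.83428474 15.00231749] [0.07460326 0.5563726  0.16397676] -0.5659942865166516
```

Emit:
{"method": "drive_tool", "body": {
  "translation": [
    [0, 0, 0],
    [0, 0, 0],
    [0, 0, 0],
    [0, 0, 0],
    [0, 0, 0]
  ],
  "yaw": [-0.12, -0.12, -0.12, -0.12, -0.12]
}}

```text
time_s: 9.02
position: [0.5967, -0.1624, 0.0754]
tcp_rot: [0.591, -0.388, 0.391, -0.59]
contact_force: [-3.2, -0.4, 14.4]
opening: 0.0278
```

Emit:
{"method": "drive_tool", "body": {
  "translation": [
    [0, 0, 0],
    [0, 0, 0],
    [0, 0, 0],
    [0, 0, 0],
    [0, 0, 0]
  ],
  "yaw": [-0.12, -0.12, -0.12, -0.12, -0.12]
}}

```text
time_s: 9.65
position: [0.5962, -0.1624, 0.0755]
tcp_rot: [0.449, -0.545, 0.547, -0.449]
contact_force: [-5.2, -0.8, 16.1]
opening: 0.0275
```

```bash
python3 - <<'E'
from h import *
o=get_obs();M=yaw();print(o["position"],o["contact_force"],o["ft_torque"],np.arctan2(M[1,0],M[0,0])+.263,o["joints"].round(3))
E
```

```text
[ 0.59622086 -0.16243811  0.07545593] [-5.22498824 -0.75213166 16.06712669] [-0.13937207  1.02078442  0.31167249] -1.5028250817033069 [-0.446  0.707  1.566 -0.002  0.866 -0.249]
```

Emit:
{"method": "drive_tool", "body": {
  "translation": [
    [0, 0, 0],
    [0, 0, 0]
  ],
  "yaw": [-0.06, 0]
}}

```text
time_s: 9.9
position: [0.5962, -0.1624, 0.0754]
tcp_rot: [0.433, -0.558, 0.56, -0.433]
contact_force: [-4.4, -0.5, 15.6]
opening: 0.0277
```

```bash
python3 - <<'E'
from h import *
o=get_obs();M=yaw();print(o["position"],o["contact_force"],o["ft_torque"],np.arctan2(M[1,0],M[0,0])+.263)
E
```

```text
[ 0.59617999 -0.16242498  0.07542997] [-4.42600165 -0.49807147 15.6207244 ] [-0.1390554   0.97831753  0.09337012] -1.5598795348215782
```

Emit:
{"method": "drive_tool", "body": {
  "translation": [
    [0, 0, 0],
    [0, 0, 0]
  ],
  "yaw": [-0.06, 0]
}}

```text
time_s: 10.15
position: [0.5962, -0.1624, 0.0755]
tcp_rot: [0.416, -0.571, 0.573, -0.416]
contact_force: [-3.8, -1.3, 15.2]
opening: 0.0277
```

```bash
python3 - <<'E'
from h import *
o=get_obs();M=yaw();print(o["position"],o["contact_force"],o["ft_torque"],np.arctan2(M[1,0],M[0,0])+.263)
E
```

```text
[ 0.5961535  -0.16241542  0.07545047] [-3.76010079 -1.28498786 15.22333434] [-0.16488004  1.09245578  0.12619853] -1.6198385462962275
```

Emit:
{"method": "drive_tool", "body": {
  "translation": [
    [0, 0, 0],
    [0, 0, 0]
  ],
  "yaw": [-0.05, 0]
}}

```text
time_s: 10.4
position: [0.5961, -0.1622, 0.0754]
tcp_rot: [0.402, -0.581, 0.583, -0.402]
contact_force: [-3.9, -0.8, 15.8]
opening: 0.028
```

```bash
python3 - <<'E'
from h import *
o=get_obs();M=yaw();print(o["position"],o["contact_force"],o["ft_torque"],np.arctan2(M[1,0],M[0,0])+.263)
im=viewer.grab_frame("wrist")[:,:,::-1]
cv2.imwrite("pics/w5.png",im)
s=viewer.grab_frame("side")[:,:,::-1]
cv2.imwrite("pics/s5.png",cv2.resize(s[170:290,290:430],None,fx=5,fy=5,interpolation=cv2.INTER_CUBIC))
E
```

```text
[ 0.5961476  -0.162241    0.07541951] [-3.88579415 -0.81347538 15.79217179] [-0.0159915   0.89113978  0.32419712] -1.6688253084911309
```

View pics/w5.png

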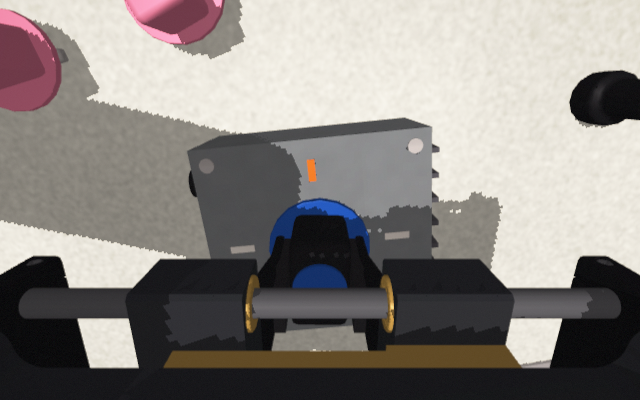

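View pics/s5.png

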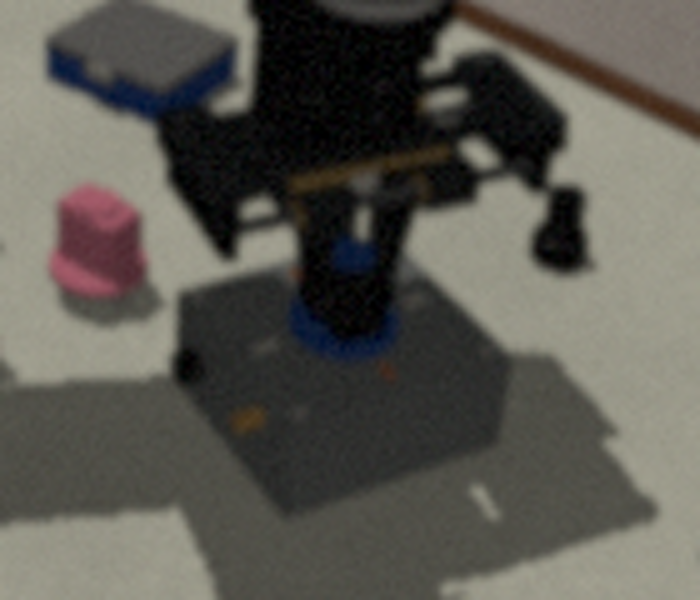

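The collar is down on the port in both views, and the bar direction has passed the orange marks. I keep turning to feel for a clear torque rise at the stop.

Emit:
{"method": "drive_tool", "body": {
  "translation": [
    [0, 0, 0],
    [0, 0, 0]
  ],
  "yaw": [-0.05, 0]
}}

```text
time_s: 10.75
position: [0.5961, -0.1622, 0.0754]
tcp_rot: [0.388, -0.59, 0.592, -0.388]
contact_force: [-4.0, -0.4, 16.9]
opening: 0.0275
```

```bash
python3 - <<'E'
from h import *
o=get_obs();M=yaw();print(o["position"],o["contact_force"],o["ft_torque"],np.arctan2(M[1,0],M[0,0])+.263,o["joint_efforts"][5])
E
```

```text
[ 0.5961424  -0.16218681  0.07542814] [-4.02711243 -0.38217419 16.87596195] [0.03811032 0.89501546 0.64232577] -1.7171076951383135 0.69429075345397
```

Emit:
{"method": "drive_tool", "body": {
  "translation": [
    [0, 0, 0],
    [0, 0, 0]
  ],
  "yaw": [-0.05, 0]
}}

```text
time_s: 11.0
position: [0.5962, -0.162, 0.0754]
tcp_rot: [0.374, -0.599, 0.601, -0.373]
contact_force: [-3.9, 0.1, 16.6]
opening: 0.0276
```

```bash
python3 - <<'E'
from h import *
o=get_obs();M=yaw();print(o["position"],o["contact_force"],o["ft_torque"],np.arctan2(M[1,0],M[0,0])+.263,o["joint_efforts"][5])
E
```

```text
[ 0.59617725 -0.16203234  0.0753842 ] [-3.9467753   0.06741474 16.57944831] [0.08218589 0.82772442 1.01591569] -1.765449291070412 1.0120612755417824
```

Emit:
{"method": "drive_tool", "body": {
  "translation": [
    [0, 0, 0],
    [0, 0, 0],
    [0, 0, 0],
    [0, 0, 0],
    [0, 0, 0]
  ],
  "yaw": [0.02, 0, 0, 0, 0]
}}

```text
time_s: 11.62
position: [0.5962, -0.1621, 0.0754]
tcp_rot: [0.379, -0.596, 0.598, -0.379]
contact_force: [-4.2, 0.6, 16.7]
opening: 0.0276
```

```bash
python3 - <<'E'
from h import *
o=get_obs();M=yaw();print(o["time_s"],o["position"],o["contact_force"],o["ft_torque"],np.arctan2(M[1,0],M[0,0])+.263,o["opening"])
cv2.imwrite("pics/w6.png",viewer.grab_frame("wrist")[:,:,::-1]); cv2.imwrite("pics/t6.png",viewer.grab_frame("top")[:,:,::-1])
E
```

```text
11.625 [ 0.59622438 -0.16210399  0.07542255] [-4.23560622  0.60465941 16.7415111 ] [0.06500737 0.82450779 0.79842042] -1.7463099316799031 0.02755332068490193
```

View pics/w6.png

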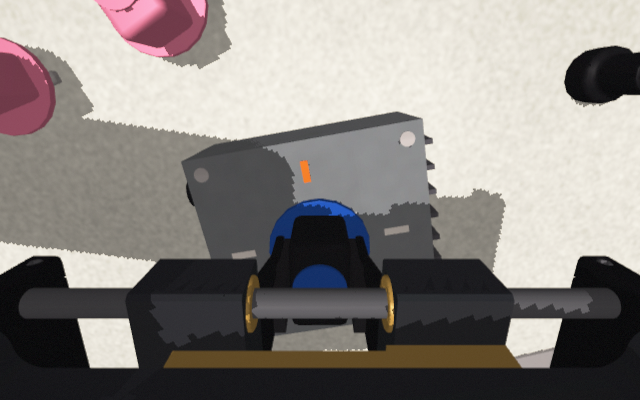

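View pics/t6.png

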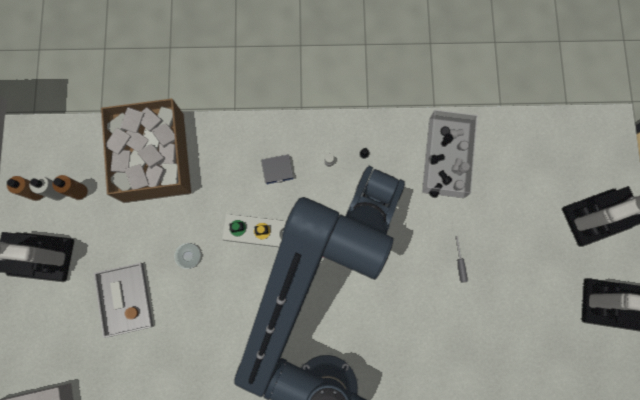

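The insert is flush, at the stop with a steady 0.8 N m, pressed at about 17 N, and everything else visible is where it was. Handing in.

```bash
python3 -c "
from rig import job_done,get_obs
print(job_done()); o=get_obs(); print(o['time_s'],o['position'],o['contact_force'],o['ft_torque'])"
```

```text
the job is handed in; nothing more can be done
None
the job is handed in; nothing more can be done
```

The blue insert is in the illuminator's port, pressed flush and turned clockwise to the stop. The arm is still gripping it, so you can tighten the lock screw. I handed the job in at about 11.7 s, well inside the 51 s limit.

- **Flush:** height stopped changing once the collar met the port. The tool sat at 75.4 mm (75.5 mm expected), with a steady push of about 16.7 N. The wrist and side views showed the collar down on the port.
- **Turned:** the tool had turned about 1.75 rad. The torque held near the spring's level until about 1.65 rad, then climbed steadily to 1.0 N m, which I read as the stop. I eased back slightly and it held at 0.8 N m. The nominal turn is 1.6 rad. I put the extra down to give in the grip, but did not measure the disc itself.
- **Grip:** the jaws stayed at 27.6 mm throughout, at 45 N.
- **Side force:** about 4 N sideways remained on the insert at the end, probably from a small centring error.
- **Other objects:** in the last top view, the amber and green inserts, slide box, vial, eyepiece, driver and dish look where they started. The arm hid the pink look-alikes in that view. The wrist camera showed two of them still standing, and the third was not checked again.

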